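# Jack up the oven's front edge and hold the handle down

### The arm

A 7-joint arm with a two-finger parallel gripper is mounted at the origin on the work surface. World frame = base frame: x ahead of the robot, y to its left, z up, the work surface at z = 0. Lengths are in m, angles in rad, forces in N, time in s.
With the tool pointing down it reaches from about 0.4 to 0.85 m from the base axis. Payload 10.4 kg.
Tool frame: the origin (TCP) lies midway between the tips of the shut fingers; the grasp point (between the pads) lies env.hold_point_z behind it (env.hold_point_z is the distance from the TCP to the grasp point, in m); z points along the fingers, y is the line along which they close (so a half turn about z gives the same grasp; the last joint's range is limited). The gripper opens to 85 mm and grips with 20 to 120 N. Pads are 22 mm wide; open, the fingers measure 114 mm over their backs; the gripper's body (76 mm by 85 mm) begins 54 mm behind the grasp point. The pads swing forward as they close: fully open they stand 13 mm farther back than shut.
Start: joints at [1.117, 0.332, -0.065, 1.46, 0.022, 1.35, -0.088], TCP at [0.261, -0.568, 0.231] pointing down, gripper open.
Joint ranges: [-2.6, 2.6], [-0.5, 2.12], [-1.47, 1.34], [0.16, 2.42], [-1.27, 4.41], [0.06, 2.06], [-2.6, 2.6]. Speed limits (rad/s): [2.22, 2.22, 2.79, 2.79, 3.14, 3.14, 3.14].

### API

Orientations are given as a rotation vector (axis times angle).
In Python, from station import status, cams, order, env gives the robot as it stands.
- The arm moves only by the tool move_arm, never from a script. Its argument "steps" is a list of rows, each a list of 5 numbers: the shift along the tool's x, y, z in units of 0.15 m (1.0 is 0.15 m), then the turn about the tool's z in units of 90 degrees (1.0 is 90 degrees), then the gripper's target within -1 to 1 (fully open at 1, half-way at 0, shut at -1). In form: [[tx, ty, tz, twist, fingers], ...]. A call has 1 to 20 rows; each row is the pose to reach, as a shift and turn from the pose commanded when the call began, along the tool's axes at that moment; what a row does not reach only later rows make up. A row lasts 1/12 s, in which the tool goes at most 41.7 mm and 7.16 degrees, less where a joint would pass 70% of its speed; a pose out of reach is approached as far as the arm can. A call with a number of a shift or a turn outside -1 to 1 is refused whole. A call with a gripper value outside its range is refused whole. The fingers move at their own pace and stop on an object; "force" is the grip in N (left out, the last holds). Time passes only in rows, so rows that repeat a pose let the fingers close. It gives the time, the measured TCP pose, the force, the opening and the grip force at its end, in the units of the state.
- status.observe(): the state, without advancing time (a new reading comes with each control period).
- cams.read_camera(name): name is "scene" or "side" or "wrist"; returns (picture, depth): 400x640x3 uint8, red, green, blue; 400x640 float32, m along the optical axis (not along the pixel's ray), 0 where there is no reading.
- cams.camera_model(name): a dict with "fx", "fy", "cx", "cy" (pixels), "R" (3x3) and "t" (3): a world point X has camera coordinates R X + t; the wrist camera has in their place "tool_from_camera" (4x4, takes a point from camera to tool coordinates, whose origin is the TCP and whose axes are the flange's). Camera axes: x right, y down, z forward; pixel columns grow to the right and rows downward; lengths in m; the calibration is good to about 2 mm. The wrist camera is an equidistant fisheye: a pixel r from the principal point sees the ray r / f radians off the axis. A picture is of the moment at which its call begins: read the wrist's pose just before it. camera_model takes no time and is no camera call.
- order.job_done(): hands the job in; it is judged then, once.
The state is a dict: "clock": time; "joint_positions": joint angles; "qd": joint speeds; "joint_efforts": joint torques, N m; "tool_pos": TCP position; "tcp_rot": TCP orientation; "contact_force": force on the tool from outside, world axes, zero at the start; "torque": the same for the moment, N m; "opening": opening from 0.0 (shut) to 1.0 (fully open); "finger_force": force on a finger pad.
Only numpy, scipy, OpenCV 4.12 (cv2) and the standard library are available. Lean on these libraries where they do the work, as an engineer would, in place of code of your own. Each camera call takes 0.05 s, during which the arm holds its last target. There are 200 camera calls.

### The job

The countertop oven needs a new front foot. Take the red hand jack by its upright frame, stand it on the table with its saddle centred under the yellow lift tab at the oven's lower front edge and let go of it; then pump its handle in full strokes, down to the stop and all the way up again, until the oven's front feet hang at least 10 mm above the table. Finish while holding the handle down at its stop, so that the foot can be fitted: the jack alone carries the oven, and the other things on the table stay where they are.

Things in the scene. Friction and masses are not known exactly. Their poses are not given: they have to be found in the camera images.
- jack: Red ratchet hand jack, 0.9 kg, loose. Origin on the table under its upright frame; x forward along toe and saddle, y left, z up. Base plate 205 x 90 x 8 mm (x -115 to +90). Upright frame 44 mm long (x -30 to +14), 40 mm wide over its flat side plates (y -20 to +20), 155 mm high: grip it across y near the top. Toe and saddle in front, pump handle behind. It slides flat on the table.
- jack_grip (a point): Point inside the top of the jack's upright frame, midway between its side plates, 140 mm above the jack's underside, at x = -8, y = 0 mm in the jack's frame.
- jack_saddle: The jack's rising part: toothed rack in the frame, steel toe (26 mm wide) and round saddle (38 mm across) in front. Slides straight up, at most 30 mm. Its origin is the jack's origin when lowest and rises with it. A pawl catches it at every 8 mm tooth (about 2 mm lower under load); it does not come down again.
- saddle_top (a point): Centre of the saddle's top face, 70 mm in front of the jack's origin; 38 mm above the table when lowest.
- jack_handle (a joint): Pump handle, rad: 0 up (springs back there), 0.75 at the lower stop. Pivot 28 mm behind the jack's origin, 85 mm up; points backward, 0.50 rad above level when up, 0.25 below at the stop. Each full stroke raises the saddle one 8 mm tooth; held at the stop it stands about 5 mm higher. A short stroke sinks back. Two full strokes suffice, three are possible. Needs 2 to 4 N unloaded, 8 to 13 N loaded.
- handle_grip (a point): Middle of the black grip of the pump handle, on its centre line, 205 mm from the pivot. The grip is 120 mm long, 30 mm wide (along the jack's y), 24 mm thick, flat on top: push it down there. 183 mm above the table when up, 34 mm at the stop; while going down it moves back by about 20 mm.
- oven: Countertop oven, bright metal, 440 mm wide, 380 deep, 255 high with 45 mm legs, 11 kg. It stands fast on its rear feet and tips up about them (330 mm behind the front feet). Origin on the table midway between the front feet; x from the oven's front to its back, y along its front, z up. Front face at x = -25 mm.
- lift_pad (a point): Centre of the underside of the yellow lift tab, where the saddle belongs: x = -57, y = 50 mm in the oven's frame; 42 mm above the table while the oven is down (4 mm above the lowest saddle). The tab is 70 mm wide, 6 thick, sticks out 58 mm from the oven's front; a black ring (32 mm) on top marks the spot. The jack goes in from the front, toe towards the oven.
- front_feet (a point): Point midway between the oven's front feet, at the level of their undersides: height 0 while the oven stands, and its height is how far the front feet are off the table.
- rolling_pin: Wooden rolling pin, 430 mm long, 52 mm thick, bystander. Origin under its middle.
- cutter_red: Red ring cutter, 54 mm across, 22 mm high, bystander. Origin under its middle.
- cutter_yellow: Yellow ring cutter, 68 mm across, 25 mm high, bystander. Origin under its middle.
- mug: Green mug, 76 mm across, 90 mm high, bystander. Origin under its middle.
- flour_tin: White flour jar with a wooden lid, 100 mm across, 170 mm high, bystander. Origin under its middle.
- new_foot: The new oven foot, black rubber, 36 mm across with a threaded stud on top, 40 mm high, bystander. Origin under its middle.
- spanner: Steel spanner, 150 mm long, lying flat, bystander. Origin under its middle.

How it is judged:
By the outcome, as a careful person would: the job done as asked, in the order asked, and still so for the second after the job is handed in, while the arm keeps its last pose, push and grip.
It also fails if it takes over 67 s, if anything falls off the work surface, if the arm or the gripper's body presses on something with over 40 N, if the wrist force passes 120 N, or if a joint passes its speed limit or range.

## Working session

There is one attempt and no reset: what is moved stays moved. The work goes in short steps, Python scripts to look and compute and a tool call to move; the robot and the scene stay as the last step left them, time stands still between calls to the robot, and variables do not carry over. Pictures are saved under pics/ and viewed, at most 10 in all, crops included, and the job is handed in when it is done.

Besides the shell and the picture viewer there is one more tool, called after "Request:" by a JSON object that holds its "fn" and its "kwargs". move_arm: Moves the arm, as the interface text tells. Its arguments: {"type":"object","properties":{"steps":{"type":"array","items":{"type":"array","items":{"type":"number"}}},"force":{"type":"number"}},"required":["steps"]}

```bash
mkdir -p pics; ls
python3 - <<'E'
from station import status,cams,order,env
import cv2,numpy as np
s=status.observe();print(s);print(env.hold_point_z)
for n in("scene","side"):
    p,d=cams.read_camera(n);cv2.imwrite(f"pics/{n}0.png",p[:,:,::-1]);np.savez(f"{n}0.npz",p=p,d=d)
    m=cams.camera_model(n);print(n,m)
E
```

```text
pics
{'clock': 0.0, 'joint_positions': array([ 1.11737144,  0.33287388, -0.06469861,  1.46093693,  0.02158633,
        1.34987039, -0.08851009]), 'qd': array([-0.00136699, -0.00015911, -0.00043028,  0.00084237,  0.00055026,
        0.00030575, -0.00036438]), 'joint_efforts': array([-3.53772220e-04, -6.25444508e+01,  4.86704567e-02, -3.91610062e+01,
        1.60654873e-02,  9.82896192e-03,  1.80165728e-05]), 'tool_pos': array([ 0.26085996, -0.56755776,  0.23051675]), 'tcp_rot': array([-3.06766433e+00, -6.71237967e-01,  5.44949881e-04]), 'contact_force': array([-0.19563703,  0.08569757,  0.07216817]), 'torque': array([-0.01533862, -0.01727452,  0.03984875]), 'finger_force': 0.0, 'opening': 1.000114326937147}
0.0187
scene {'fx': 371.7755752965094, 'fy': 371.7755752965094, 'cx': 322.81203971882, 'cy': 201.51888189474306, 'R': array([[-0.15468348,  0.98787416, -0.01332947],
       [ 0.75155643,  0.1089015 , -0.6506177 ],
       [-0.64127682, -0.11065766, -0.75928844]]), 't': array([ 0.20885937, -0.37784637,  1.60418235])}
side {'fx': 489.06229101533194, 'fy': 489.06229101533194, 'cx': 313.06700839679286, 'cy': 207.42315363863082, 'R': array([[-0.82596028,  0.56371061,  0.00446797],
       [ 0.42306683,  0.62508527, -0.65595949],
       [-0.37256419, -0.53990624, -0.75478287]]), 't': array([ 0.57934319, -0.10232167,  1.38758998])}
```

View pics/scene0.png

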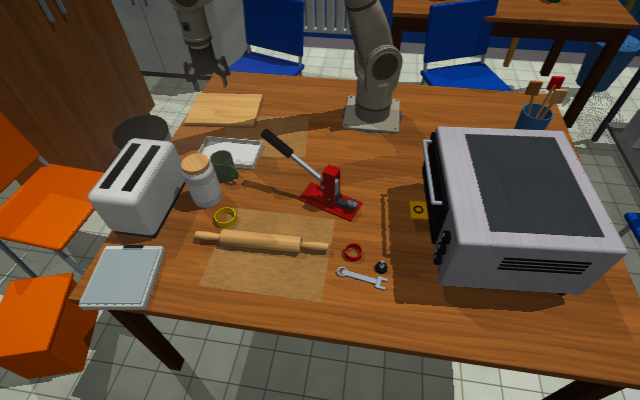

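View pics/side0.png

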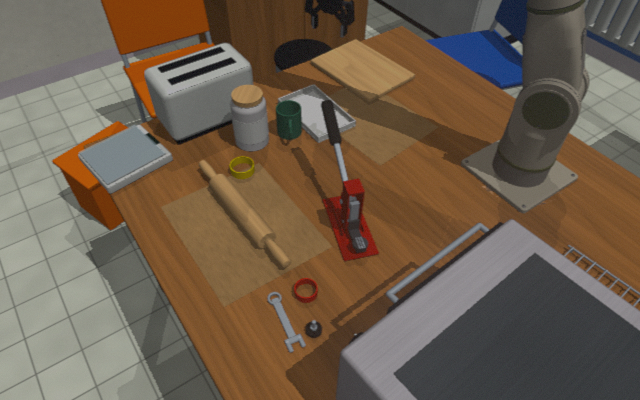

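The scene view shows the jack at about (330,195) with its handle pointing up-left to (265,135). The yellow tab with its ring is at (418,209), the oven on the right, the cutter at (352,252), the new foot at (381,267) and the mug at (222,165). The side view shows the jack at (350,220) from its saddle end, but the oven hides the tab.

```bash
cat > h.py <<'E'
import numpy as np,cv2
from station import status,cams,order,env
def cloud(n,p,d):
    m=cams.camera_model(n);v,u=np.mgrid[0:400,0:640]
    c=np.stack([(u-m["cx"])/m["fx"]*d,(v-m["cy"])/m["fy"]*d,d],-1)
    return (c-m["t"])@m["R"]
def ray(n,uv,z):
    m=cams.camera_model(n);r=m["R"].T@np.array([(uv[0]-m["cx"])/m["fx"],(uv[1]-m["cy"])/m["fy"],1]);o=-m["R"].T@m["t"]
    return o+r*(z-o[2])/r[2]
E
python3 - <<'E'
from h import *
np.set_printoptions(precision=4,suppress=True)
for n in("scene","side"):
    f=np.load(n+"0.npz");p,d=f["p"],f["d"];X=cloud(n,p,d);hsv=cv2.cvtColor(p,cv2.COLOR_RGB2HSV)
    H,S,V=[hsv[...,i].astype(int) for i in range(3)]
    ok=d>0
    red=ok&((H<6)|(H>174))&(S>170)&(V>60)&(X[...,0]>.2)
    k,l,st,ce=cv2.connectedComponentsWithStats(red.astype(np.uint8))
    for i in range(1,k):
        if st[i,4]>60:
            q=X[l==i];print(n,"red",st[i],ce[i],q.mean(0),q.min(0),q.max(0))
            b=q[q[:,2]<.02]
            if len(b)>100:print("  base",cv2.minAreaRect(b[:,:2].astype(np.float32)))
            b=q[q[:,2]>.12]
            if len(b)>10:print("  top",b.mean(0),len(b),cv2.minAreaRect(b[:,:2].astype(np.float32)))
    yel=ok&(H>18)&(H<32)&(S>180)&(V>100)
    k,l,st,ce=cv2.connectedComponentsWithStats(yel.astype(np.uint8))
    for i in range(1,k):
        if st[i,4]>30:
            q=X[l==i];print(n,"yel",st[i],ce[i],q.mean(0),np.median(q,0)); 
            b=q[abs(q[:,2]-.048)<.01]
            if len(b)>30:print("  rect",cv2.minAreaRect(b[:,:2].astype(np.float32)),ray(n,cv2.minAreaRect(np.argwhere(l==i)[:,::-1].astype(np.float32))[0],.048))
    top=ok&(abs(X[...,2]-.255)<.008)&(X[...,1]>.0)
    k,l,st,ce=cv2.connectedComponentsWithStats(top.astype(np.uint8));i=1+np.argmax(st[1:,4]);
    r=cv2.minAreaRect(X[l==i][:,:2].astype(np.float32));print(n,"oven top",r,cv2.boxPoints(r).tolist())
    blk=ok&(V<70)&(X[...,2]>.1)&(X[...,2]<.22)&(X[...,1]<-.0)&(X[...,0]>.2)&(X[...,0]<.6)
    k,l,st,ce=cv2.connectedComponentsWithStats(blk.astype(np.uint8))
    for i in range(1,k):
        if st[i,4]>40:q=X[l==i];print(n,"blk",st[i],q.mean(0),q.min(0),q.max(0))
    if n=="scene":
        c=cv2.resize(p[185:235,390:450],None,fx=8,fy=8);cv2.imwrite("pics/tab.png",c[:,:,::-1])
        for nm,u in(("newfoot",(381,267)),("cutr",(352,252)),("pinend",(327,246)),("mug",(222,165)),("spanner",(345,270))):print(nm,ray(n,u,.01))
E
```

```text
scene red [ 298  165   64   56 1197] [327.0585 194.2506] [ 0.5298 -0.1143  0.048 ] [ 0.4395 -0.2158 -0.0015] [0.5923 0.0016 0.1576]
  base ((0.5175179243087769, -0.10622383654117584), (0.20292216539382935, 0.0915393978357315), 69.7984848022461)
  top [ 0.5255 -0.1026  0.1462] 221 ((0.5190569758415222, -0.10314496606588364), (0.043059807270765305, 0.04458223655819893), 70.87794494628906)
scene red [344 243  18  18 158] [352.7785 251.3544] [ 0.7171 -0.0063  0.013 ] [ 0.6837 -0.0335 -0.0016] [0.7446 0.0194 0.0276]
  base ((0.7158842086791992, -0.00756777822971344), (0.057686012238264084, 0.0519074909389019), 9.34134292602539)
scene yel [409 201  19  18 214] [418.1028 209.5467] [0.551  0.1853 0.0475] [0.5536 0.1854 0.0473]
  rect ((0.5506886839866638, 0.18487562239170074), (0.07643039524555206, 0.0528535358607769), 4.9662628173828125) [0.5516 0.1849 0.048 ]
scene yel [214 207  23  21 187] [225.2299 216.4599] [ 0.6431 -0.4374  0.0133] [ 0.6448 -0.4362  0.015 ]
scene oven top ((0.5835791230201721, 0.4077993929386139), (0.4421764314174652, 0.38025620579719543), 4.38304328918457) [[0.3486071
[... 1762 characters left out ...]
37036, 0.5328972339630127], [0.3778079152107239, 0.20283418893814087], [0.8172375559806824, 0.23617398738861084], [0.7921954989433289, 0.5662370324134827]]
side blk [197  47  27  12 136] [ 0.5606 -0.7442  0.19  ] [ 0.5207 -0.7629  0.185 ] [ 0.5993 -0.7257  0.1948]
side blk [208  58  27  13 147] [ 0.5613 -0.6746  0.1899] [ 0.5231 -0.6899  0.1863] [ 0.5995 -0.659   0.1944]
side blk [322 100  19  46 482] [ 0.4545 -0.2841  0.1915] [ 0.4238 -0.3378  0.151 ] [ 0.4801 -0.2351  0.22  ]
side blk [342 186   6  22  75] [ 0.5354 -0.1121  0.124 ] [ 0.5274 -0.1319  0.1   ] [ 0.5432 -0.0936  0.1478]
side blk [357 194   6  12  42] [ 0.5056 -0.0906  0.1166] [ 0.4989 -0.1096  0.1009] [ 0.521  -0.0783  0.1488]
```

View pics/tab.png

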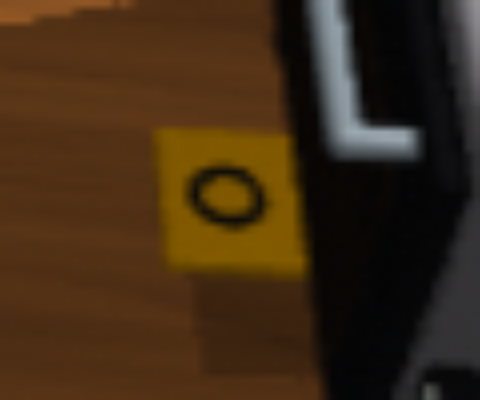

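Request:
{"fn": "move_arm", "kwargs": {"steps": [[0.3,-0.2,-0.6,0,1],[0.95,-0.7,-0.6,0,1],[0.95,-0.7,-0.6,0,1],[0.95,-0.7,-0.6,0,1],[0.95,-0.7,-0.6,0,1],[0.95,-0.7,-0.6,0,1],[0.95,-0.7,-0.6,0,1]]}}

```text
clock: 0.68
tool_pos: [0.3483, -0.4112, 0.3223]
tcp_rot: [3.066, 0.678, 0.002]
contact_force: [-0.6, -0.2, 0.4]
opening: 0.998
finger_force: 0.0
```

Request:
{"fn": "move_arm", "kwargs": {"steps": [[0.95,-0.7,0,0,1],[0.95,-0.7,0,0,1],[0.95,-0.7,0,0,1],[0.95,-0.7,0,0,1],[0.95,-0.7,0,0,1],[0.95,-0.7,0,0,1]]}}

```text
clock: 1.18
tool_pos: [0.4336, -0.2554, 0.3208]
tcp_rot: [-3.066, -0.679, 0.0]
contact_force: [-1.0, 0.2, 0.1]
opening: 1.005
finger_force: 0.0
```

Request:
{"fn": "move_arm", "kwargs": {"steps": [[0.96,-0.7,0,-0.507,1],[0.96,-0.7,0,-0.507,1],[0.96,-0.7,0,-0.507,1],[0.96,-0.7,0,-0.507,1],[0.96,-0.7,0,-0.507,1],[0.96,-0.7,0,-0.507,1],[0.96,-0.7,0,-0.507,1],[0.96,-0.7,0,-0.507,1],[0.96,-0.7,0,-0.507,1],[0.96,-0.7,0,-0.507,1]]}}

```text
clock: 2.02
tool_pos: [0.519, -0.1039, 0.3209]
tcp_rot: [-2.572, -1.804, 0.001]
contact_force: [-0.8, 0.4, -0.0]
opening: 1.002
finger_force: 0.0
```

Request:
{"fn": "move_arm", "kwargs": {"steps": [[0.006,0,0.3,0,1],[0.006,0,0.6,0,1],[0.006,0,0.8,0,1],[0.006,0,0.8,0,1],[0.006,0,0.8,0,1]]}}

```text
clock: 2.43
tool_pos: [0.5187, -0.1022, 0.2008]
tcp_rot: [-2.568, -1.805, 0.003]
contact_force: [0.6, 0.2, -0.3]
opening: 1.0
finger_force: 0.0
```

Run:
```python
from h import *
print(status.observe()["tool_pos"])
p,d=cams.read_camera("wrist");cv2.imwrite("pics/w1.png",p[:,:,::-1]);print(cams.camera_model("wrist"))
r=ray("scene",(418.0,209.1),.048);print(r)
```

```text
[ 0.51867707 -0.10216325  0.20082495]
{'fx': 309.70691628693146, 'fy': 309.70691628693146, 'cx': 318.7934308546708, 'cy': 196.77597825841826, 'tool_from_camera': array([[ 6.26884415e-04, -9.64341971e-01, -2.64658592e-01,
         6.72025332e-02],
       [ 9.99999432e-01,  3.76498378e-04,  9.96796927e-04,
         1.89449237e-04],
       [-8.61609582e-04, -2.64659067e-01,  9.64341659e-01,
        -1.43573767e-01],
       [ 0.00000000e+00,  0.00000000e+00,  0.00000000e+00,
         1.00000000e+00]])}
[0.54991841 0.18495231 0.048     ]
```

View pics/w1.png

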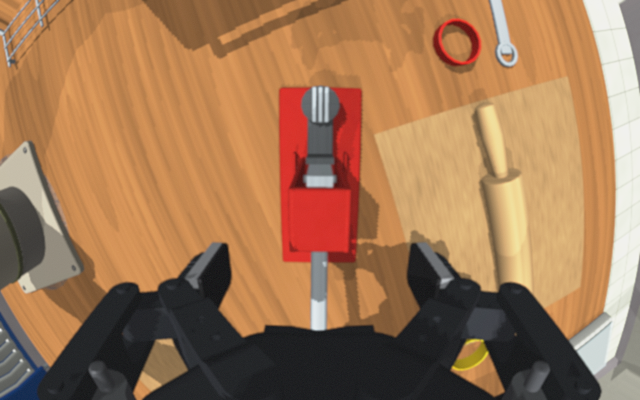

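The wrist view shows the frame top at (320,220), midway between the fingertips at (215,260) and (430,260). The jack's axis runs vertically in the image, so it is aligned. I'll descend and grip.

Request:
{"fn": "move_arm", "kwargs": {"steps": [[0,0,0.25,0,1],[0,0,0.45,0,1],[0,0,0.53,0,1],[0,0,0.53,0,1],[0,0,0.53,0,0],[0,0,0.53,0,-0.3],[0,0,0.53,0,-1],[0,0,0.53,0,-1],[0,0,0.53,0,-1],[0,0,0.53,0,-1],[0,0,0.53,0,-1],[0,0,0.53,0,-1],[0,0,0.53,0,-1],[0,0,0.53,0,-1]], "force": 60}}

```text
clock: 3.65
tool_pos: [0.5202, -0.1017, 0.1236]
tcp_rot: [2.567, 1.808, 0.001]
contact_force: [-4.8, 0.5, 8.8]
opening: 0.464
finger_force: 59.6
```

Request:
{"fn": "move_arm", "kwargs": {"steps": [[0,0,-0.03,0,-1],[0,0,-0.03,0,-1],[0,0,-0.03,-0.06,-1],[0,0,-0.03,-0.12,-1],[0,0,-0.03,-0.18,-1],[0,0,-0.03,-0.24,-1],[0,0,-0.03,-0.268,-1],[0,0,-0.03,-0.268,-1],[0,0,-0.03,-0.268,-1],[0,0,-0.03,-0.268,-1]]}}

```text
clock: 4.48
tool_pos: [0.5193, -0.1017, 0.126]
tcp_rot: [-2.136, -2.303, 0.001]
contact_force: [0.8, 0.5, -8.3]
opening: 0.459
finger_force: 62.0
```

Run:
```python
from h import *
from scipy.spatial.transform import Rotation as R
s=status.observe();print(s["tool_pos"],s["contact_force"],R.from_rotvec(s["tcp_rot"]).as_matrix().round(4))
for n in("scene","side"):
    p,d=cams.read_camera(n);X=cloud(n,p,d);hsv=cv2.cvtColor(p,cv2.COLOR_RGB2HSV)
    H,S,V=[hsv[...,i].astype(int) for i in range(3)]
    red=(d>0)&((H<6)|(H>174))&(S>170)&(V>40)&(X[...,0]>.2)&(X[...,0]<.66)
    q=X[red];b=q[(q[:,2]<.022)&(q[:,2]>-.005)];print(n,cv2.minAreaRect(b[:,:2].astype(np.float32)),np.percentile(b[:,2],[10,50,90]))
```

```text
[ 0.51926397 -0.10169496  0.12597458] [ 0.82737216  0.50195034 -8.3260874 ] [[-7.540e-02  9.972e-01 -7.000e-04]
 [ 9.972e-01  7.540e-02  1.000e-04]
 [ 2.000e-04 -7.000e-04 -1.000e+00]]
scene ((0.5200534462928772, -0.10717462003231049), (0.09277492761611938, 0.20409835875034332), 3.5280401706695557) [0.00685119 0.00988468 0.01421752]
side ((0.5199532508850098, -0.11132167279720306), (0.08987286686897278, 0.21274682879447937), 4.1380109786987305) [0.009017   0.01185288 0.01471088]
```

Request:
{"fn": "move_arm", "kwargs": {"steps": [[0.1,0.05,0,0,-1],[0.25,0.12,0,0,-1],[0.4,0.2,0,0,-1],[0.55,0.28,0,0,-1],[0.7,0.34,0,0,-1],[0.8,0.349,0,0,-1],[0.8,0.349,0.005,0,-1],[0.8,0.349,0.01,0,-1],[0.8,0.349,0.01,0,-1]]}}

```text
clock: 5.33
tool_pos: [0.5623, 0.0213, 0.1245]
tcp_rot: [2.135, 2.305, -0.001]
contact_force: [-0.2, -1.2, -8.6]
opening: 0.459
finger_force: 62.7
```

Run:
```python
from h import *
s=status.observe();print(s["tool_pos"],s["contact_force"],s["tcp_rot"])
p,d=cams.read_camera("wrist");cv2.imwrite("pics/w2.png",p[:,:,::-1])
p,d=cams.read_camera("scene");cv2.imwrite("pics/s2.png",cv2.resize(p[130:260,280:480],None,fx=4,fy=4)[:,:,::-1])
```

```text
[0.56230328 0.0212568  0.12446299] [-0.22677306 -1.19513482 -8.63176981] [ 2.13483172e+00  2.30471197e+00 -1.46169053e-03]
```

View pics/w2.png

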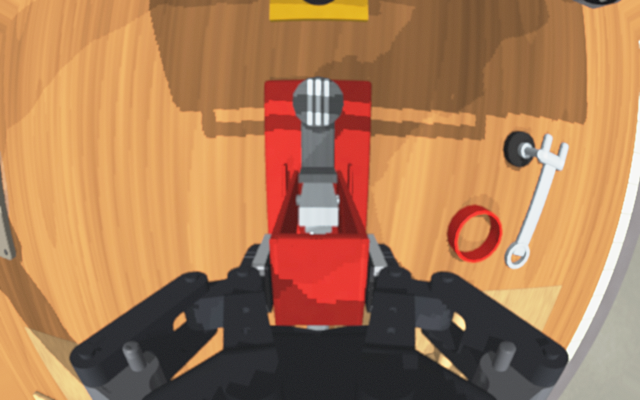

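View pics/s2.png

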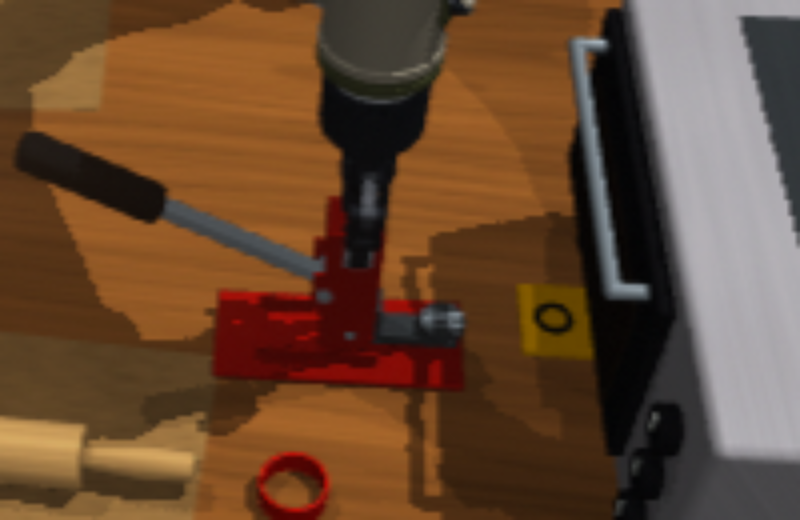

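The wrist view puts the saddle at (318,102) and the tab's near edge from (270,19) to (369,19), so they are on one line. The scene crop shows the jack level and pointing at the ring at (553,318), with nothing in the way.

Run:
```python
from h import *
from scipy.spatial.transform import Rotation as R
m=cams.camera_model("wrist");s=status.observe();Rt=R.from_rotvec(s["tcp_rot"]).as_matrix();T=m["tool_from_camera"]
def wr(u,v,z):
    x,y=(u-m["cx"])/m["fx"],(v-m["cy"])/m["fy"];r=np.hypot(x,y);c=np.array([x/r*np.sin(r),y/r*np.sin(r),np.cos(r)])
    k=Rt@T[:3,:3]@c;o=Rt@T[:3,3]+s["tool_pos"];P=o+k*(z-o[2])/k[2];return P.round(4),(Rt.T@(P-s["tool_pos"])).round(4)
print("saddle",wr(318,102,.039));print("edge",wr(270,19,.048),wr(369,19,.048),wr(319.5,19,.048))
p=cv2.imread("pics/w2.png");h=cv2.cvtColor(p,cv2.COLOR_BGR2HSV);k=cv2.inRange(h,(0,0,70),(180,70,255));k[:70]=0;k[135:]=0;k[:,:280]=0;k[:,360:]=0
ys,xs=np.nonzero(k);print(xs.min(),xs.max(),ys.min())
```

```text
saddle (array([0.5566, 0.0962, 0.039 ]), array([ 0.0758, -0.0001,  0.0856]))
edge (array([0.5178, 0.1554, 0.048 ]), array([ 0.1377, -0.0343,  0.0766])) (array([0.588 , 0.1608, 0.048 ]), array([0.1378, 0.0361, 0.0766])) (array([0.553, 0.157, 0.048]), array([0.1366, 0.0009, 0.0766]))
293 342 77
```

Request:
{"fn": "move_arm", "kwargs": {"steps": [[0.12,0.005,0,0,-1],[0.25,0.005,0,0,-1],[0.38,0.005,0,0,-1],[0.5,0.005,0,0,-1],[0.575,0.005,0,0,-1],[0.575,0.005,0,0,-1],[0.575,0.005,0.005,0,-1],[0.575,0.005,0.01,0,-1],[0.575,0.005,0.01,0,-1]]}}

```text
clock: 6.18
tool_pos: [0.5569, 0.1071, 0.1238]
tcp_rot: [2.135, 2.304, 0.0]
contact_force: [-3.3, 0.2, -2.4]
opening: 0.46
finger_force: 63.4
```

Request:
{"fn": "move_arm", "kwargs": {"steps": [[0,0,0.005,0,-1],[0,0,0.005,0,-1],[0,0,0.005,0,0.1],[0,0,0.005,0,0.3],[0,0,0.005,0,0.7],[0,0,0.005,0,1],[0,0,0.005,0,1],[0,0,0.005,0,1],[0,0,0.005,0,1],[0,0,-0.3,0,1],[0,0,-0.6,0,1],[0,0,-0.9,0,1],[0,0,-1,0,1],[0,0,-1,0,1]]}}

```text
clock: 7.35
tool_pos: [0.5587, 0.1091, 0.2798]
tcp_rot: [2.13, 2.302, 0.011]
contact_force: [0.1, 0.1, -0.6]
opening: 1.002
finger_force: 0.0
```

Run:
```python
from h import *
from scipy.spatial.transform import Rotation as R
s=status.observe();print(s["tool_pos"],R.from_rotvec(s["tcp_rot"]).as_matrix().round(4))
p,d=cams.read_camera("wrist");cv2.imwrite("pics/w3.png",p[:,:,::-1])
```

```text
[0.55869498 0.10907551 0.27975718] [[-7.74e-02  9.97e-01  9.00e-03]
 [ 9.97e-01  7.74e-02  1.20e-03]
 [ 5.00e-04  9.10e-03 -1.00e+00]]
```

View pics/w3.png

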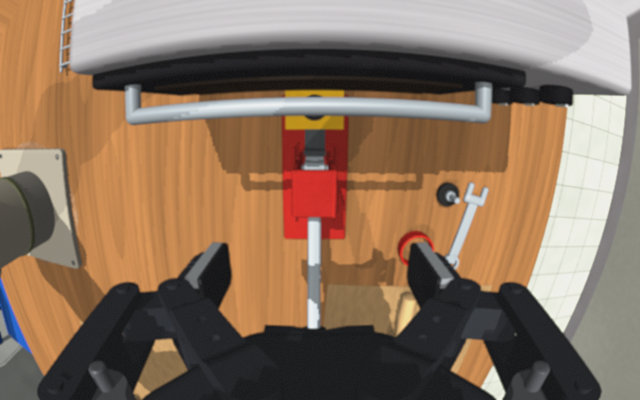

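The wrist view shows the jack standing free, with the frame top at (315,195) and its toe under the tab at (315,108), on the same line.

Request:
{"fn": "move_arm", "kwargs": {"steps": [[-0.25,0,-0.1,0,-1],[-0.5,0,-0.1,0,-1],[-0.75,0,-0.1,0,-1],[-1,0,-0.1,0,-1],[-1,0,-0.1,0,-1],[-1,0,-0.1,0,-1],[-1,0,-0.1,0,-1]]}}

```text
clock: 7.98
tool_pos: [0.5678, -0.041, 0.2873]
tcp_rot: [-2.133, -2.305, 0.001]
contact_force: [0.3, 0.2, 0.0]
opening: 0.008
finger_force: 0.0
```

Run:
```python
from h import *
s=status.observe();print(s["tool_pos"],s["tcp_rot"],s["opening"])
ds=np.array([-.0758,.9971])
for n in("scene","side"):
    p,d=cams.read_camera(n);X=cloud(n,p,d);hsv=cv2.cvtColor(p,cv2.COLOR_RGB2HSV)
    cv2.imwrite(f"pics/{n}3.png",p[:,:,::-1])
    H,S,V=[hsv[...,i].astype(int) for i in range(3)]
    red=(d>0)&((H<6)|(H>174))&(S>170)&(V>40)&(X[...,0]>.2)&(X[...,0]<.65)
    q=X[red];b=q[(q[:,2]<.02)&(q[:,2]>-.005)];print(n,"base",cv2.minAreaRect(b[:,:2].astype(np.float32)))
    b=q[(q[:,2]>.15)];print(n,"top",len(b),len(b) and cv2.minAreaRect(b[:,:2].astype(np.float32)))
    blk=(d>0)&(V<70)&(X[...,2]>.14)&(X[...,2]<.225)&(X[...,1]<-.0)&(X[...,1]>-.2)&(X[...,0]>.5)&(X[...,0]<.63)
    k,l,st,ce=cv2.connectedComponentsWithStats(blk.astype(np.uint8))
    for i in range(1,k):
        if st[i,4]>40:q=X[l==i];print(n,"blk",st[i],q.mean(0),q.min(0),q.max(0))
    yel=(d>0)&(H>18)&(H<32)&(S>180)&(V>80)&(X[...,1]>.1)
    q=X[yel];
    if len(q)>30:print("tab",len(q),cv2.minAreaRect(q[:,:2].astype(np.float32)),np.median(q[:,2]))
```

```text
[ 0.56779461 -0.04101526  0.28729778] [-2.13273771e+00 -2.30466755e+00  8.66732822e-04] 0.007740372078208326
scene base ((0.5109180212020874, 0.09716423600912094), (0.18737126886844635, 0.20511852204799652), 4.901188373565674)
scene top 155 ((0.5577205419540405, 0.10412297397851944), (0.047199081629514694, 0.04187273979187012), 1.3229161500930786)
scene blk [313 164  38  23 400] [ 0.57682969 -0.0927376   0.18961066] [ 0.55389274 -0.14645429  0.14647424] [ 0.58966185 -0.03621488  0.22057113]
tab 253 ((0.5503686666488647, 0.184663787484169), (0.07508179545402527, 0.053720466792583466), 5.537714004516602) 0.0475578772336105
side base ((0.5611979961395264, 0.048711441457271576), (0.08783411234617233, 0.10107380896806717), 3.9445106983184814)
side top 338 ((0.5563061237335205, 0.10517074167728424), (0.04220820218324661, 0.043472323566675186), 4.972016334533691)
side blk [320 164  37  50 688] [ 0.57428533 -0.09010702  0.19270725] [ 0.55584375 -0.14533734  0.15401643] [ 0.58868114 -0.03856636  0.22334786]
```

The frame top centre at (0.557,0.105) puts the saddle about 1–2 mm from the pad centre. Next I go to the handle and start the first stroke.

Request:
{"fn": "move_arm", "kwargs": {"steps": [[-0.15,0,0.1,0,-1],[-0.32,0,0.3,0,-1],[-0.32,0,0.45,0,-1],[-0.32,0,0.55,0,-1],[-0.32,0,0.55,0,-1],[-0.32,0,0.55,0,-1]]}}

```text
clock: 8.58
tool_pos: [0.5717, -0.088, 0.2056]
tcp_rot: [-2.131, -2.307, 0.0]
contact_force: [-1.3, -0.3, 0.7]
opening: 0.001
finger_force: 0.0
```

Request:
{"fn": "move_arm", "kwargs": {"steps": [[-0.01,0,0.07,0,-1],[-0.05,0,0.15,0,-1],[-0.09,0,0.23,0,-1],[-0.12,0,0.31,0,-1],[-0.145,0,0.38,0,-1],[-0.165,0,0.46,0,-1],[-0.185,0,0.54,0,-1],[-0.197,0,0.62,0,-1],[-0.207,0,0.71,0,-1],[-0.207,0,0.78,0,-1],[-0.205,0,0.85,0,-1],[-0.203,0,0.92,0,-1],[-0.203,0,0.92,0,-1]]}}

```text
clock: 9.67
tool_pos: [0.5742, -0.1203, 0.0661]
tcp_rot: [2.134, 2.305, -0.0]
contact_force: [-0.4, -1.2, 9.3]
opening: 0.003
finger_force: 4.6
```

Request:
{"fn": "move_arm", "kwargs": {"steps": [[0.005,0,0.05,0,-1],[0.01,0,0.1,0,-1],[0.02,0,0.15,0,-1],[0.02,0,0.18,0,-1],[0.02,0,0.18,0,-1],[0.02,0,0.18,0,-1]]}}

```text
clock: 10.17
tool_pos: [0.5747, -0.1171, 0.0437]
tcp_rot: [2.133, 2.304, -0.001]
contact_force: [-15.5, 0.9, 41.0]
opening: -0.001
finger_force: 19.3
```

```bash
cat > chk.py <<'E'
from h import *
s=status.observe();print(s["clock"],s["tool_pos"],s["contact_force"])
p,d=cams.read_camera("scene");X=cloud("scene",p,d);hsv=cv2.cvtColor(p,cv2.COLOR_RGB2HSV)
H,S,V=[hsv[...,i].astype(int) for i in range(3)]
red=(d>0)&((H<6)|(H>174))&(S>170)&(V>40)&(X[...,0]>.5)&(X[...,0]<.65)
q=X[red];b=q[(q[:,2]>.15)];print("top",len(b),len(b) and cv2.minAreaRect(b[:,:2].astype(np.float32)))
yel=(d>0)&(H>18)&(H<32)&(S>180)&(V>80)&(X[...,1]>.1);q=X[yel]
print("tab",cv2.minAreaRect(q[:,:2].astype(np.float32)),np.median(q[:,2]))
# front edge height of oven top
t=X[(d>0)&(X[...,2]>.24)&(X[...,2]<.31)&(X[...,1]>.22)&(X[...,1]<.55)&(X[...,0]>.45)&(X[...,0]<.75)]
A=np.c_[t[:,:2],np.ones(len(t))];c=np.linalg.lstsq(A,t[:,2],rcond=None)[0];print("oven slope deg",np.degrees(np.arctan(np.hypot(*c[:2]))),"top z at front feet",c@[.596,.243,1])
E
python3 chk.py
```

```text
10.1667 [ 0.57468296 -0.117109    0.04373924] [-15.47332192   0.94996827  41.00553444]
top 155 ((0.5573006868362427, 0.10395948588848114), (0.04196969419717789, 0.042225539684295654), 1.9708327054977417)
tab ((0.5263175964355469, 0.183672696352005), (0.1224561408162117, 0.05429261922836304), 5.2551398277282715) 0.05493810299370663
oven slope deg 0.23603709742075354 top z at front feet 0.2602405923576526
```

Request:
{"fn": "move_arm", "kwargs": {"steps": [[-0.01,0,-0.08,0,-1],[-0.02,0,-0.18,0,-1],[-0.022,0,-0.28,0,-1],[-0.02,0,-0.4,0,-1],[-0.01,0,-0.5,0,-1],[0.01,0,-0.6,0,-1],[0.04,0,-0.7,0,-1],[0.07,0,-0.8,0,-1],[0.12,0,-0.9,0,-1],[0.16,0,-1,0,-1],[0.16,0,-1,0,-1]]}}

```text
clock: 11.13
tool_pos: [0.5731, -0.0914, 0.1928]
tcp_rot: [2.13, 2.306, 0.003]
contact_force: [0.5, 0.3, 1.6]
opening: -0.003
finger_force: 0.6
```

Request:
{"fn": "move_arm", "kwargs": {"steps": [[0.02,0,-0.1,0,-1],[0.02,0,-0.14,0,-1],[0.02,0,-0.14,0,-1],[0.02,0,-0.14,0,-1],[0.02,0,-0.14,0,-1]]}}

```text
clock: 11.55
tool_pos: [0.5715, -0.0902, 0.2106]
tcp_rot: [-2.134, -2.305, 0.001]
contact_force: [-0.6, -0.5, -0.4]
opening: -0.001
finger_force: 0.0
```

```bash
python3 chk.py
python3 - <<'E'
from h import *
p,d=cams.read_camera("side");cv2.imwrite("pics/side4.png",cv2.resize(p[80:280,230:490],None,fx=3,fy=3)[:,:,::-1])
E
```

```text
11.55 [ 0.57152141 -0.09017857  0.21062297] [-0.56259184 -0.49070628 -0.35275023]
top 149 ((0.5572943091392517, 0.10423365235328674), (0.04313250631093979, 0.04244161769747734), 1.7498494386672974)
tab ((0.5489451885223389, 0.19071030616760254), (0.07541869580745697, 0.06396622210741043), 5.526621341705322) 0.04920175501958977
oven slope deg 0.3423108096203175 top z at front feet 0.2562545178462038
```

View pics/side4.png

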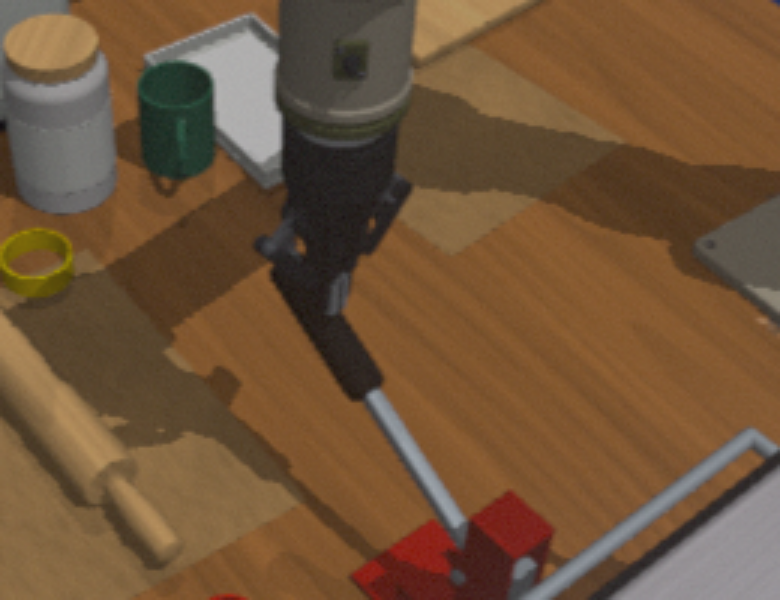

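Side view: the fingertip at (335,310) hovers over the grip, the handle is back up, and the jack hasn't moved. The tab is about 2 mm higher, so the first tooth is caught. Now the second stroke.

Request:
{"fn": "move_arm", "kwargs": {"steps": [[0,0,0.1,0,-1],[-0.04,0,0.18,0,-1],[-0.08,0,0.26,0,-1],[-0.11,0,0.34,0,-1],[-0.135,0,0.41,0,-1],[-0.155,0,0.49,0,-1],[-0.175,0,0.57,0,-1],[-0.187,0,0.65,0,-1],[-0.197,0,0.74,0,-1],[-0.197,0,0.81,0,-1],[-0.195,0,0.88,0,-1],[-0.193,0,0.95,0,-1],[-0.193,0,0.95,0,-1]]}}

```text
clock: 12.73
tool_pos: [0.574, -0.1192, 0.0677]
tcp_rot: [-2.134, -2.305, 0.0]
contact_force: [-1.9, 1.6, 9.1]
opening: -0.001
finger_force: 4.6
```

Request:
{"fn": "move_arm", "kwargs": {"steps": [[0.005,0,0.05,0,-1],[0.01,0,0.1,0,-1],[0.02,0,0.14,0,-1],[0.02,0,0.165,0,-1],[0.02,0,0.165,0,-1],[0.02,0,0.165,0,-1],[0.02,0,0.165,0,-1],[0.02,0,0.165,0,-1]]}}

```text
clock: 13.4
tool_pos: [0.5744, -0.1162, 0.0459]
tcp_rot: [2.133, 2.304, -0.0]
contact_force: [-7.5, 1.7, 23.2]
opening: 0.0
finger_force: 10.7
```

```bash
python3 chk.py
```

```text
13.4 [ 0.57438054 -0.11624366  0.04593613] [-7.50292262  1.66504049 23.16059613]
top 149 ((0.5577763319015503, 0.10393646359443665), (0.04113529622554779, 0.041992537677288055), 1.4014183282852173)
tab ((0.5229156613349915, 0.18531236052513123), (0.12690067291259766, 0.05449168011546135), 4.8829665184021) 0.06273067486051255
oven slope deg 1.1154796731540155 top z at front feet 0.2662259348500827
```

Run:
```python
from h import *
f=np.load("scene0.npz");L=[(f["p"],f["d"]),cams.read_camera("scene")]
for p,d in L:
    X=cloud("scene",p,d);t=X[(d>0)&(X[...,2]>.24)&(X[...,2]<.31)&(X[...,1]>.22)&(X[...,1]<.58)&(X[...,0]>.45)&(X[...,0]<.75)]
    for _ in range(3):
        A=np.c_[t[:,:2],np.ones(len(t))];c=np.linalg.lstsq(A,t[:,2],rcond=None)[0];t=t[abs(A@c-t[:,2])<.004]
    print(c,c@[.596,.243,1],c@[.571,.572,1])
cv2.imwrite("pics/s5.png",cv2.resize(L[1][0][100:300,150:470],None,fx=2.5,fy=2.5)[:,:,::-1])
print(status.observe()["contact_force"])
```

```text
[0.00036458 0.00590759 0.2538347 ] 0.2554875387574236 0.25742202127211194
[ 0.00300823 -0.03159054  0.27435154] 0.2684679430935946 0.2579994505242805
[-7.32788665  1.82180781 23.00354967]
```

View pics/s5.png

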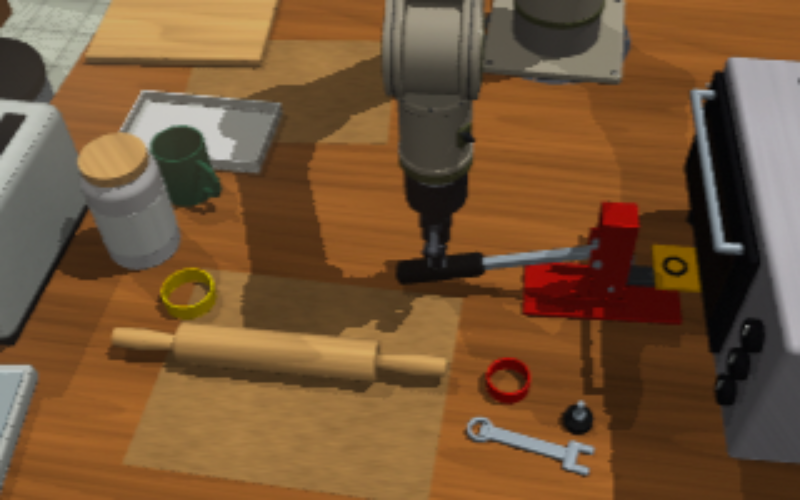

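The crop shows the handle level-low under the fingertip at (437,265), the saddle under the raised tab at (675,265), and the other items in place. Oven top and tab measurements agree on about 13 mm of lift at the front feet, and the push of 23 N is above the 8–13 N pumping load, so the handle is at its stop.

```bash
python3 -c "
from station import order
print(order.job_done())"
```

```text
the job is handed in; nothing more can be done
None
```

Job handed in: the jack carries the oven with its front feet about 13 mm off the table (measured from the camera images), after one full stroke and a second one held at the stop with 23 N; the other things on the table look undisturbed in the last picture.

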